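# Weigh out brass joint rings on the spring scale

### The arm

A 6-joint arm with a two-finger parallel gripper is mounted at the origin on the work surface. World frame = base frame: x ahead of the robot, y to its left, z up, the work surface at z = 0. Lengths are in m, angles in rad, forces in N, time in s.
With the tool pointing down it reaches from about 0.375 to 0.9 m from the base axis. Payload 3.1 kg.
Tool frame: the origin (TCP) lies at the very end of the fingers, on their centre line; the grasp point (between the pads) lies 19 mm behind it; z points along the fingers, y is the line along which they close (so a half turn about z gives the same grasp; the last joint's range is limited). The gripper opens to 85 mm and grips with 20 to 120 N. Pads are 22 mm wide; open, the fingers measure 114 mm over their backs; the gripper's body (76 mm by 85 mm) begins 54 mm behind the grasp point. The pads swing forward as they close: fully open they stand 13 mm farther back than shut.
Start: joints at [-1.498, 0.527, 1.433, -0, 1.181, -0.178], TCP at [0.155, -0.605, 0.231] pointing down, gripper open.
Joint ranges: [-3.08, 3.08], [-0.75, 2.2], [0.22, 2.44], [-1.43, 4.57], [0, 2.65], [-2.85, 2.85]. Speed limits (rad/s): [2.79, 2.79, 3.14, 3.14, 3.14, 3.14].

### API

Orientations are given as a rotation vector (axis times angle).
In Python, from station import bot gives the robot as it stands. The module is installed in compiled form; this text tells all that it offers.
- The arm moves only by the tool jog_arm, called after "Emit:" as name(argument=value, ...), one argument or row to a line, values as JSON. Schema: {"type":"object","properties":{"increments":{"type":"array","items":{"type":"object","properties":{"sx":{"type":"number"},"sy":{"type":"number"},"sz":{"type":"number"},"turn":{"type":"number"},"jaw":{"type":"number"}},"additionalProperties":false,"required":["jaw"]},"minItems":1,"maxItems":20},"force":{"type":"number"},"only":{"type":"string"},"quiet":{"type":"boolean"},"lines":{"type":"string"}},"required":["increments"],"additionalProperties":false}. increments is a list of rows, 1 to 20 of them, each an object with the fields sx, sy, sz (the shift in a scale on which 1.0 is 0.8 m), turn (a turn about the tool's z in a scale on which 1.0 is 2 rad), jaw (the opening from 0.0 (shut) to 1.0 (fully open)); a field left out counts as zero (the opening has to be given); each row is the pose to reach, as a shift and turn from the pose commanded when the call began, along the tool's axes at that moment; what a row does not reach only later rows make up. A row lasts 1/10 s, in which the tool goes at most 0.05 m and 0.15 rad, less where a joint would pass 70% of its speed; a pose out of reach is approached as far as the arm can. The fingers move at their own pace and stop on an object; force is the grip in N (left out, the last holds). Time passes only in rows, so rows that do not move let the fingers close. The tool returns the time, the measured TCP pose, the force, the opening and the grip force at its end. only (a regular expression) keeps the lines of the reply that match it, lines (a string "A,B") keeps lines A to B, and quiet returns only ok. A shift or turn number past 1, either way, is cut back to 1. Input that does not fit is refused with a message, and nothing moves.
- bot.state(): the state, without advancing time (a new reading comes with each control period).
- bot.camera(name): name is "side" or "top"; returns (picture, depth): 480x640x3 uint8, red, green, blue; 480x640 float32, m along the optical axis (not along the pixel's ray), 0 where there is no reading.
- bot.camera_model(name): a dict with "K" (3x3 intrinsics, pixels), "R" (3x3) and "t" (3): a world point X has camera coordinates R X + t. Camera axes: x right, y down, z forward; pixel columns grow to the right and rows downward; lengths in m; the calibration is good to about 2 mm. A picture is of the moment at which its call begins. camera_model takes no time and is no camera call.
- bot.hand_in(): hands the job in; it is judged then, once.
The state is a dict: "time": time; "joint_pos": joint angles; "dq": joint speeds; "effort": joint torques, N m; "eef_pos": TCP position; "orientation": TCP orientation; "ft_force": force on the tool from outside, world axes, zero at the start; "wrist_torque": the same for the moment, N m; "finger_gap": opening from 0.0 (shut) to 1.0 (fully open); "grasp_force": force on a finger pad.
Only numpy, scipy, OpenCV 4.12 (cv2) and the standard library are available. Lean on these libraries where they do the work, as an engineer would, in place of code of your own. Each camera call takes 0.05 s, during which the arm holds its last target. There are 200 camera calls.

### The job

Weigh out brass rings: thread them one at a time over the upright post on the scale's pan, letting each settle and reading the dial, until the needle reaches or first passes the pointer set on the dial, and then stop; leave the spare rings lying where they are on the board. The scale is delicate and its post stands a little off the pan's centre: feel for it lightly, lower each ring all the way down gently instead of dropping it, never press the pan hard, and do not disturb the other things on the table.

Things in the scene. Friction and masses are not known exactly. Their poses are not given: they have to be found in the camera images.
- scale: grey spring scale, fixed. Origin: on the table under the pan's centre; x points from pan to dial, z up. 140 mm wide, from x = -65 to +200 mm; housing 34 mm high under the pan, 54 mm under the dial (centre x = 135 mm, diameter 122 mm). Pan: flat disc, diameter 110 mm, its top 78 mm above the table when empty, carrying a steel foot (diameter 26, 14 mm high) with the post (see seat)
- seat (a point): on the pan's centre axis at the level of the foot's top (95 mm up, empty); sinks with the pan; axes as scale. The post (diameter 14, rising 50 mm above this level, flat top, 1.5 mm chamfer) and foot share a vertical axis 4 mm off the pan's centre, in a direction that differs each time and is not measured; firm when touched lightly. Rings fit it with 1.5 mm to spare all round and stack on the foot
- pan (a joint): how far the pan has sunk, m: 0 empty, grows downwards, about 0.00294 per ring. The spring gives 200 N per metre (1 N sinks it 5 mm). Loads that sink it more than 0.020 (4 N, rings and pressing together) spoil the scale
- needle (a joint): the dial's long thin black needle, rad: 0 with the pan empty, grows clockwise seen from above, about 0.40 per ring
- mark (a joint): the dial's pointer, set beforehand (broad dark arrow head under the needle), rad, on the needle's scale: reached when the needle's value is not less than this. It stays put, between 0.5 and 1.15: two or three rings are needed
- needle_tip (a point): tip of the needle, 42 mm from the dial's centre
- mark_tip (a point): tip of the pointer's arrow head, 50 mm from the dial's centre; its y points outwards, its x clockwise
- board: flat dark wooden board, 200 x 200 x 12 mm, fixed to the table, with the four rings lying on it about 96 mm apart in a square. Origin: centre of its underside
- ring0: one of four alike loose brass rings (pipe joint rings), about 60 g (up to 8 percent lighter or heavier each): outer diameter 32 mm, bore 17 mm, 12 mm high, lying flat on the board. Origin: centre of its underside; z is the ring's axis
- ring1: one of four alike loose brass rings (pipe joint rings), about 60 g (up to 8 percent lighter or heavier each): outer diameter 32 mm, bore 17 mm, 12 mm high, lying flat on the board. Origin: centre of its underside; z is the ring's axis
- ring2: one of four alike loose brass rings (pipe joint rings), about 60 g (up to 8 percent lighter or heavier each): outer diameter 32 mm, bore 17 mm, 12 mm high, lying flat on the board. Origin: centre of its underside; z is the ring's axis
- ring3: one of four alike loose brass rings (pipe joint rings), about 60 g (up to 8 percent lighter or heavier each): outer diameter 32 mm, bore 17 mm, 12 mm high, lying flat on the board. Origin: centre of its underside; z is the ring's axis
- jar: amber glass jar with steel lid, diameter 54 mm, 75 mm high, a bystander. Origin: centre of its underside
- gourd: small dry gourd standing up, 72 mm wide, 102 mm high, a bystander. Origin: centre of its underside
- driver: screwdriver with a wooden handle, 170 mm long, lying on the table, a bystander. Origin: middle of its underside; x runs along it

How it is judged:
On the way:
1. the first ring alone hangs on the scale, let go: the needle shows one ring (value of joint needle between 0.32 and 0.48 rad and ((horizontal distance between ring0 and seat below 0.0075 m and z of ring0 in the frame of seat below 0.005 m and contact force between the fingers and ring0 below 0.1 N) or (horizontal distance between ring1 and seat below 0.0075 m and z of ring1 in the frame of seat below 0.005 m and contact force between the fingers and ring1 below 0.1 N) or (horizontal distance between ring2 and seat below 0.0075 m and z of ring2 in the frame of seat below 0.005 m and contact force between the fingers and ring2 below 0.1 N) or (horizontal distance between ring3 and seat below 0.0075 m and z of ring3 in the frame of seat below 0.005 m and contact force between the fingers and ring3 below 0.1 N))), for 0.2 s.
At the end, for the whole second after the job is handed in: The needle is at most 0.06 rad short of and at most 0.45 rad past the pointer. Every ring lies flat, at rest and let go: stacked on the post (underside less than 29 mm above the foot), or on the board within 30 mm of where it lay. The pan is at rest (x of needle_tip in the frame of mark_tip between -0.0025 and 0.0185 m and velocity of joint pan between -0.01 and 0.01 m/s and angle between each of ring0, ring1, ring2, ring3's own z axis and vertical below 0.12 rad and ((horizontal distance between ring0 and seat below 0.0075 m and z of ring0 in the frame of seat between -0.003 and 0.029 m) or (z of ring0 in the frame of board between 0.009 and 0.015 m and distance of ring0 from where it was at the start of the episode below 0.03 m)) and ((horizontal distance between ring1 and seat below 0.0075 m and z of ring1 in the frame of seat between -0.003 and 0.029 m) or (z of ring1 in the frame of board between 0.009 and 0.015 m and distance of ring1 from where it was at the start of the episode below 0.03 m)) and ((horizontal distance between ring2 and seat below 0.0075 m and z of ring2 in the frame of seat between -0.003 and 0.029 m) or (z of ring2 in the frame of board between 0.009 and 0.015 m and distance of ring2 from where it was at the start of the episode below 0.03 m)) and ((horizontal distance between ring3 and seat below 0.0075 m and z of ring3 in the frame of seat between -0.003 and 0.029 m) or (z of ring3 in the frame of board between 0.009 and 0.015 m and distance of ring3 from where it was at the start of the episode below 0.03 m)) and linear speed of each of ring0, ring1, ring2, ring3 below 0.02 m/s); the robot touches nothing.
It fails at once if the pan is pressed more than 20 mm down (4 N) (value of joint pan above 0.02 m).
It fails at once if the scale is struck or pushed with more than 12 N (contact force between scale and anything else above 12 N).
It fails at once if a ring is dropped down the post (falls free by more than about 10 mm) ((horizontal distance between ring0 and seat below 0.0075 m and z of ring0 in the frame of seat below 0.048 m and linear speed of ring0 above 0.45 m/s) or (horizontal distance between ring1 and seat below 0.0075 m and z of ring1 in the frame of seat below 0.048 m and linear speed of ring1 above 0.45 m/s) or (horizontal distance between ring2 and seat below 0.0075 m and z of ring2 in the frame of seat below 0.048 m and linear speed of ring2 above 0.45 m/s) or (horizontal distance between ring3 and seat below 0.0075 m and z of ring3 in the frame of seat below 0.048 m and linear speed of ring3 above 0.45 m/s)).
It fails at once if the jar, the gourd or the screwdriver is moved more than 20 mm (distance of any of jar, gourd, driver from where it was at the start of the episode above 0.02 m).
It also fails if it takes over 72 s, if anything falls off the work surface, if the arm or the gripper's body presses on something with over 40 N, if the wrist force passes 120 N, or if a joint passes its speed limit or range.

## Working session

There is one attempt and no reset: what is moved stays moved. The work goes in short steps, Python scripts to look and compute and a tool call to move; the robot and the scene stay as the last step left them, time stands still between calls to the robot, and variables do not carry over. Pictures are saved under pics/ and viewed, at most 10 in all, crops included, and the job is handed in when it is done.

```bash
mkdir -p pics; python3 - <<'E'
from station import bot
import cv2,numpy as np
for n in("top","side"):
    p,d=bot.camera(n); np.savez(f"pics/{n}0.npz",p=p,d=d); cv2.imwrite(f"pics/{n}0.png",p[:,:,::-1])
    m=bot.camera_model(n); print(n,m["K"],m["R"],m["t"], -np.array(m["R"]).T@np.array(m["t"]))
s=bot.state();print(s["eef_pos"],s["orientation"],s["ft_force"],s["finger_gap"])
E
```

```text
top [[623.28067398   0.         313.86334787]
 [  0.         623.28067398 236.79043407]
 [  0.           0.           1.        ]] [[ 0.02891813 -0.99953473 -0.00969872]
 [-0.97972026 -0.0264176  -0.19862105]
 [ 0.19827242  0.01524579 -0.98002837]] [-1.34262993e-03  6.34066437e-01  1.60481357e+00] [ 0.30305629 -0.00905814  1.69868876]
side [[472.52667982   0.         318.54411453]
 [  0.         472.52667982 250.54920744]
 [  0.           0.           1.        ]] [[ 0.9937534  -0.11157446 -0.00230808]
 [-0.09012662 -0.79018504 -0.60620525]
 [ 0.06581322  0.60262654 -0.79530489]] [-0.63009863  0.08922008  1.00884922] [ 0.56780815 -0.60776186  0.85497409]
[ 0.15508561 -0.60478622  0.23041727] [-3.11494617e+00 -3.92660110e-01 -1.72332488e-04] [ 0.20723018 -1.37268239  0.51551826] 0.9974474974913552
```

View pics/top0.png

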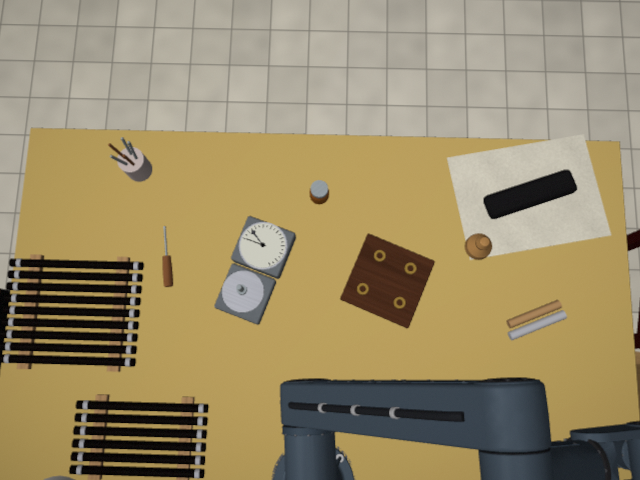

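View pics/side0.png

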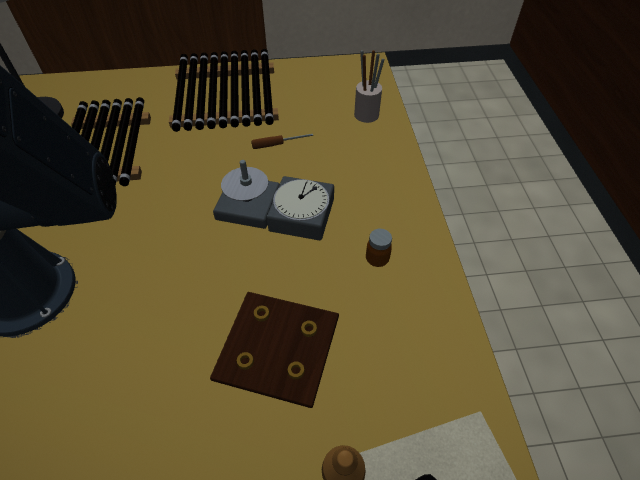

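The top picture shows the rings at about (380,256), (410,268), (363,289) and (400,302), the pan at (243,290) and the dial at (262,244). In the side picture the post top is near (243,163).

```bash
cat > h.py <<'E'
from station import bot
import cv2,numpy as np
from scipy.spatial.transform import Rotation as Rt
def cast(n,uv,z):
    m=bot.camera_model(n);R=np.array(m["R"]);c=-R.T@np.array(m["t"])
    r=R.T@np.linalg.inv(m["K"])@np.array([uv[0],uv[1],1.]); return c+r*(z-c[2])/r[2]
def proj(n,X):
    m=bot.camera_model(n);q=np.array(m["K"])@(np.array(m["R"])@X+np.array(m["t"]));return q[:2]/q[2]
def tri(uvs):
    A=np.zeros((3,3));b=np.zeros(3)
    for n,uv in uvs.items():
        c=cast(n,uv,0);d=cast(n,uv,.3)-c;d/=np.linalg.norm(d);P=np.eye(3)-np.outer(d,d);A+=P;b+=P@c
    return np.linalg.solve(A,b)
def rings(n,p):
    h=cv2.cvtColor(p,cv2.COLOR_RGB2HSV); roi={"top":(345,240,430,322),"side":(225,298,335,392)}[n]
    # board: dark; rings: brighter
    m=np.zeros(h.shape[:2],np.uint8);x0,y0,x1,y1=roi
    m[y0:y1,x0:x1]=((h[y0:y1,x0:x1,2]>75)&(h[y0:y1,x0:x1,0]>15)).astype(np.uint8)*255
    cs,_=cv2.findContours(m,cv2.RETR_EXTERNAL,cv2.CHAIN_APPROX_NONE);o=[]
    for c in cs:
        f=np.zeros_like(m);cv2.drawContours(f,[c],-1,255,-1);M=cv2.moments(f,True)
        if 60<M["m00"]<600:o.append((M["m10"]/M["m00"],M["m01"]/M["m00"],M["m00"]))
    return o
E
python3 - <<'E'
from h import *
P={}
for n in("top","side"):
    p=np.load(f"pics/{n}0.npz")["p"];P[n]=p
    for u,v,a in rings(n,p): print(n,round(u,1),round(v,1),a,cast(n,(u,v),.018).round(4))
a=cv2.resize(P["top"][210:330,205:305],None,fx=4,fy=4,interpolation=cv2.INTER_CUBIC)
b=cv2.resize(P["side"][150:240,205:345][:,:],None,fx=2.85,fy=2.85,interpolation=cv2.INTER_CUBIC)
im=np.zeros((480,800,3),np.uint8);im[:480,:400]=a;im[:b.shape[0],401:401+b.shape[1]]=b[:,:399]
cv2.imwrite("pics/z1.png",im[:,:,::-1])
E
```

```text
top 360.6 314.6 504.0 [ 0.4338 -0.1145  0.018 ]
top 399.1 302.3 127.0 [ 0.4695 -0.2173  0.018 ]
top 362.5 288.5 121.0 [ 0.5039 -0.1184  0.018 ]
top 423.0 305.3 470.0 [ 0.4631 -0.2816  0.018 ]
top 410.0 267.9 126.0 [ 0.5638 -0.2469  0.018 ]
top 379.3 255.3 121.0 [ 0.5963 -0.1632  0.018 ]
top 413.7 246.1 468.0 [ 0.6245 -0.2571  0.018 ]
top 351.3 255.5 493.0 [ 0.5936 -0.0868  0.018 ]
side 233.5 389.0 101.0 [ 0.4478 -0.2711  0.018 ]
side 295.4 368.9 189.0 [ 0.5631 -0.2453  0.018 ]
side 244.4 359.2 184.0 [ 0.4685 -0.215   0.018 ]
side 328.5 370.8 556.0 [ 0.6241 -0.2559  0.018 ]
side 308.5 327.0 157.0 [ 0.596  -0.1608  0.018 ]
side 260.9 311.7 148.0 [ 0.5035 -0.1152  0.018 ]
side 314.4 302.3 433.0 [ 0.6138 -0.1055  0.018 ]
side 231.1 312.6 445.0 [ 0.4434 -0.1104  0.018 ]
```

View pics/z1.png

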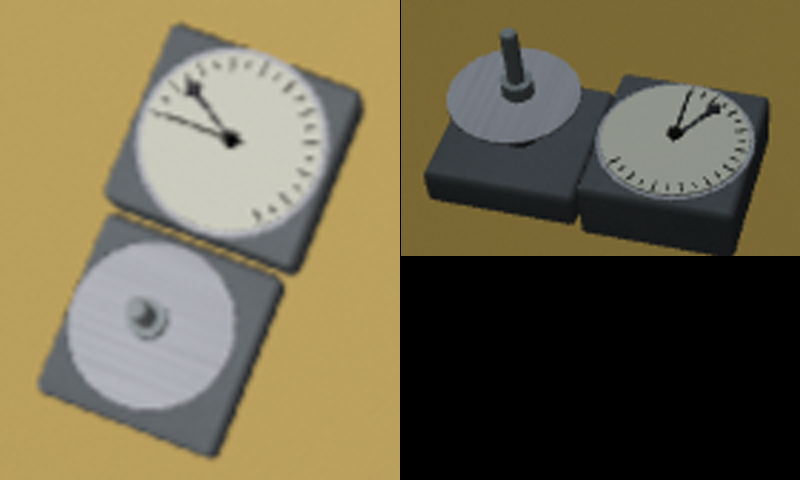

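The zoom shows the post top at crop (134,308), which is full-image (238.5,287). The needle points to the left and the broad arrow sits about 0.6 rad clockwise of it, so I expect two rings. Next I'll measure the post, pan and dial properly.

```bash
cat >> h.py <<'E'
def panc(n,p):
    x0,y0,x1,y1={"top":(215,255,275,325),"side":(215,160,272,206)}[n]
    h=cv2.cvtColor(p,cv2.COLOR_RGB2HSV)[y0:y1,x0:x1];m=((h[...,2]>(140 if n=="top" else 115))&(h[...,1]<60)).astype(np.uint8)
    c=max(cv2.findContours(m,cv2.RETR_EXTERNAL,cv2.CHAIN_APPROX_NONE)[0],key=cv2.contourArea)
    c=cv2.convexHull(c);e=cv2.fitEllipse(c);return (e[0][0]+x0,e[0][1]+y0),e[1]
def dial(p,c,th0=None,z=.056,show=True):
    # dark profile on circles around dial centre c (world xy)
    g=cv2.cvtColor(p,cv2.COLOR_RGB2GRAY).astype(np.float32);o={}
    th=np.radians(np.arange(0,360,1.))
    for nm,rs in(("in",(.026,.030,.034)),("out",(.040,.043,.046))):
        v=0
        for r in rs:
            uv=np.array([proj("top",np.array([c[0]+r*np.cos(t),c[1]+r*np.sin(t),z])) for t in th]).astype(np.float32)
            v=v+cv2.remap(g,uv[:,:1],uv[:,1:],cv2.INTER_CUBIC)[:,0]/len(rs)
        o[nm]=v
    return o
E
python3 - <<'E'
from h import *
s=bot.state();R=Rt.from_rotvec(s["orientation"]).as_matrix();print(R.round(3))
T=np.load("pics/top0.npz");S=np.load("pics/side0.npz")
pt,e1=panc("top",T["p"]);ps,e2=panc("side",S["p"]);print(pt,e1,ps,e2)
print("pan",cast("top",pt,.078),cast("side",ps,.078),tri({"top":pt,"side":ps}))
print("posttop",cast("top",(238.5,287),.145),cast("side",(242.5,161.3),.145),tri({"top":(238.5,287),"side":(242.5,161.3)}))
# dial white disc
h=cv2.cvtColor(T["p"],cv2.COLOR_RGB2HSV)[212:275,232:300];m=((h[...,2]>170)&(h[...,1]<60)).astype(np.uint8)
c=max(cv2.findContours(m,0,1)[0],key=cv2.contourArea);e=cv2.fitEllipse(cv2.convexHull(c));dc=(e[0][0]+232,e[0][1]+212)
D=cast("top",dc,.055);print("dial",dc,e[1],D)
o=dial(T["p"],D)
for k in o: print(k,[(int(i),int(o[k][i])) for i in np.argsort(o[k])[:14]])
g=cv2.cvtColor(T["p"],cv2.COLOR_RGB2GRAY);print(g[282:296,232:250])
g=cv2.cvtColor(S["p"],cv2.COLOR_RGB2GRAY);print(g[156:188,236:256])
E
```

```text
[[ 0.969  0.248 -0.   ]
 [ 0.248 -0.969  0.002]
 [ 0.    -0.002 -1.   ]]
(242.31597328186035, 291.0055732727051) (41.34720230102539, 42.322998046875) (244.01013374328613, 182.8402214050293) (32.0556755065918, 46.67189407348633)
pan [0.48157976 0.19867231 0.078     ] [0.48219437 0.19705687 0.078     ] [0.48188864 0.19893679 0.0761464 ]
posttop [0.48398584 0.20017422 0.145     ] [0.48737205 0.19548718 0.145     ] [0.48570564 0.20116991 0.13960043]
dial (262.54533767700195, 245.0793342590332) (46.043392181396484, 47.2569580078125) [0.60917455 0.15364397 0.055     ]
in [(38, 106), (37, 109), (39, 109), (36, 118), (40, 118), (68, 125), (67, 127), (69, 129), (35, 131), (41, 133), (66, 136), (70, 137), (34, 147), (42, 148)]
out [(38, 57), (39, 58), (37, 61), (40, 63), (36, 68), (41, 74), (35, 80), (42, 88), (34, 97), (43, 105), (33, 116), (69, 119), (70, 125), (68, 127)]
[[178 176 176 175 177 176 177 177 177 176 176 175 174 174 175 174 175 175]
 [179 177 178 177 177 176 176 177 176 176 176 176 176 175 175 175 174 173]
 [178 179 179 179 178 170 158 152 153 160 163 169 175 176 176 176 175 174
[... 2848 characters left out ...]
 119 121
  122 120]
 [123 119 123 123  61  83  97  96  96  97  98 100  99  56  38  72 119 121
  121 120]
 [121 120 123 123  63  44  57  83  85  84  70  69  44  37  37  50 119 121
  120 119]
 [120 122 123 123  80  44  41  44  43  44  41  41  38  38  36  51 119 121
  120 120]
 [120 122 124 120  79  42  40  41  39  40  39  39  38  38  36  93 121 121
  119 119]
 [122 122 122 118 119  80  42  43  41  40  39  38  39  38  74 118 121 121
  119 120]
 [123 123 120 120 121 121  99  61  42  41  39  39  76 115 118 121 120 120
  119 121]
 [123 122 118 118 123 122 121 119 117  99 118 120 120 119 120 120 120 119
  120 121]
 [122 119 119 120 123 121 122 120 121 121 123 123 119 119 119 119 120 119
  120 119]]
```

Mark is about 31° (0.54 rad) clockwise of the needle, so two rings are expected. The post is at about (0.486, 0.198), offset roughly in +x. Ring B is at (0.504, -0.117). I'll turn the tool so the fingers close along world x and go above B.

The rows are not in the units I measure in: shifts go in shares of 0.8 m and turns go in shares of 2 rad. I convert before sending: 0.459 m is 0.5738, -0.3864 m is -0.483, -1.32 rad is -0.66.

Emit:
jog_arm(
  increments=[
    {"sx": 0.5738,"sy": -0.483,"sz": 0.1,"turn": -0.66,"jaw": 0.65},
    {"sx": 0.5738,"sy": -0.483,"sz": 0.1,"turn": -0.66,"jaw": 0.65},
    {"sx": 0.5738,"sy": -0.483,"sz": 0.1,"turn": -0.66,"jaw": 0.65},
    {"sx": 0.5738,"sy": -0.483,"sz": 0.1,"turn": -0.66,"jaw": 0.65},
    {"sx": 0.5738,"sy": -0.483,"sz": 0.1,"turn": -0.66,"jaw": 0.65},
    {"sx": 0.5738,"sy": -0.483,"sz": 0.1,"turn": -0.66,"jaw": 0.65},
    {"sx": 0.5738,"sy": -0.483,"sz": 0.1,"turn": -0.66,"jaw": 0.65},
    {"sx": 0.5738,"sy": -0.483,"sz": 0.1,"turn": -0.66,"jaw": 0.65},
    {"sx": 0.5738,"sy": -0.483,"sz": 0.1,"turn": -0.66,"jaw": 0.65},
    {"sx": 0.5738,"sy": -0.483,"sz": 0.1,"turn": -0.66,"jaw": 0.65},
    {"sx": 0.5738,"sy": -0.483,"sz": 0.1,"turn": -0.66,"jaw": 0.65},
    {"sx": 0.5738,"sy": -0.483,"sz": 0.1,"turn": -0.66,"jaw": 0.65},
    {"sx": 0.5738,"sy": -0.483,"sz": 0.1,"turn": -0.66,"jaw": 0.65},
    {"sx": 0.5738,"sy": -0.483,"sz": 0.1,"turn": -0.66,"jaw": 0.65},
    {"sx": 0.5738,"sy": -0.483,"sz": 0.1,"turn": -0.66,"jaw": 0.65},
  ],
  force=30,
)

```text
time: 1.6
eef_pos: [0.5033, -0.1178, 0.1512]
orientation: [-2.221, -2.221, 0.001]
ft_force: [0.1, 0.3, -0.3]
finger_gap: 0.648
grasp_force: 0.0
```

```bash
python3 - <<'E'
from h import *
s=bot.state();print(Rt.from_rotvec(s["orientation"]).as_matrix().round(3),s["eef_pos"],s["joint_pos"],s["ft_force"])
E
```

```text
[[ 0.     1.    -0.001]
 [ 1.    -0.    -0.   ]
 [-0.    -0.001 -1.   ]] [ 0.50327206 -0.1178364   0.15120064] [-4.46126222e-01  5.01256803e-01  1.78003788e+00 -6.85726394e-04
  8.60966894e-01 -4.45448812e-01] [ 0.12777827  0.33667391 -0.27220527]
```

In the tool's units: 0.136 m is 0.17, 0.001 m is 0.0013.

Emit:
jog_arm(
  increments=[
    {"sx": 0.0013,"sz": 0.0625,"jaw": 0.65},
    {"sx": 0.0013,"sz": 0.125,"jaw": 0.65},
    {"sx": 0.0013,"sz": 0.1563,"jaw": 0.65},
    {"sx": 0.0013,"sz": 0.17,"jaw": 0.65},
    {"sx": 0.0013,"sz": 0.17,"jaw": 0.65},
    {"sx": 0.0013,"sz": 0.17,"jaw": 0.2},
    {"sx": 0.0013,"sz": 0.17,"jaw": 0.2},
    {"sx": 0.0013,"sz": 0.17,"jaw": 0.2},
    {"sx": 0.0013,"sz": 0.17,"jaw": 0.2},
    {"sx": 0.0013,"sz": 0.17,"jaw": 0.2},
    {"sx": 0.0013,"sz": 0.17,"jaw": 0.2},
  ],
  force=30,
)

```text
time: 2.7
eef_pos: [0.5049, -0.1171, 0.017]
orientation: [2.218, 2.22, 0.001]
ft_force: [-1.2, -2.4, 7.8]
finger_gap: 0.344
grasp_force: 30.1
```

Emit:
jog_arm(
  increments=[
    {"sz": -0.0625,"jaw": 0.2},
    {"sz": -0.125,"jaw": 0.2},
    {"sz": -0.1875,"jaw": 0.2},
    {"sz": -0.225,"jaw": 0.2},
    {"sz": -0.225,"jaw": 0.2},
  ],
)

```text
time: 3.2
eef_pos: [0.507, -0.1172, 0.2007]
orientation: [2.213, 2.214, 0.007]
ft_force: [-0.1, -0.7, -1.2]
finger_gap: 0.348
grasp_force: 30.1
```

```bash
python3 - <<'E'
from h import *
P={}
for n in("top","side"):
    p,d=bot.camera(n);np.savez(f"pics/{n}1.npz",p=p,d=d);P[n]=p
s=bot.state();X=np.array(s["eef_pos"]);print(X)
im=[]
for n in P:
    u,v=proj(n,X).round().astype(int);print(n,u,v,proj(n,X));im.append(cv2.resize(P[n][v-40:v+40,u-50:u+50],(400,320),interpolation=cv2.INTER_CUBIC))
cv2.imwrite("pics/g1.png",np.hstack(im)[:,:,::-1])
E
```

```text
[ 0.50393631 -0.11595715  0.19629804]
top 366 280 [366.35941938 279.87678859]
side 251 260 [250.89481621 260.0647778 ]
```

View pics/g1.png

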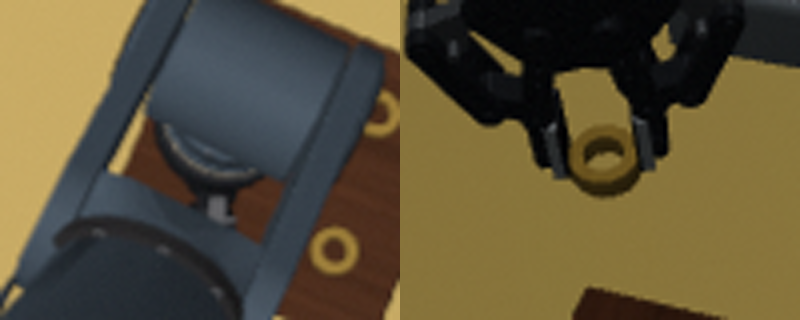

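Ring is held level, at about (251.6,260) in the side view, between both pads. Carry it above the post.

In the tool's units: 0.3148 m is 0.3935, -0.0173 m is -0.0216.

Emit:
jog_arm(
  increments=[
    {"sx": 0.0625,"sy": -0.0038,"jaw": 0.2},
    {"sx": 0.125,"sy": -0.0075,"jaw": 0.2},
    {"sx": 0.1875,"sy": -0.0113,"jaw": 0.2},
    {"sx": 0.25,"sy": -0.015,"jaw": 0.2},
    {"sx": 0.3125,"sy": -0.0188,"jaw": 0.2},
    {"sx": 0.3625,"sy": -0.0213,"jaw": 0.2},
    {"sx": 0.3875,"sy": -0.0216,"jaw": 0.2},
    {"sx": 0.3935,"sy": -0.0216,"sz": 0.0125,"jaw": 0.2},
    {"sx": 0.3935,"sy": -0.0216,"sz": 0.0275,"jaw": 0.2},
    {"sx": 0.3935,"sy": -0.0216,"sz": 0.0275,"jaw": 0.2},
    {"sx": 0.3935,"sy": -0.0216,"sz": 0.0275,"jaw": 0.2},
    {"sx": 0.3935,"sy": -0.0216,"sz": 0.0275,"jaw": 0.2},
  ],
)

```text
time: 4.5
eef_pos: [0.4869, 0.1974, 0.1731]
orientation: [-2.224, -2.219, 0.001]
ft_force: [0.7, 0.1, -0.3]
finger_gap: 0.345
grasp_force: 30.1
```

```bash
python3 - <<'E'
from h import *
P={};X=[]
for n in("top","side"):
    p,d=bot.camera(n);np.savez(f"pics/{n}2.npz",p=p,d=d);P[n]=p
    s=bot.state();print(s["eef_pos"],s["orientation"],s["ft_force"])
im=[cv2.resize(P["top"][250:330,195:295],(400,320),interpolation=cv2.INTER_CUBIC),cv2.resize(P["side"][130:210,200:300],(400,320),interpolation=cv2.INTER_CUBIC)]
cv2.imwrite("pics/g2.png",np.hstack(im)[:,:,::-1])
h=cv2.cvtColor(P["side"],cv2.COLOR_RGB2HSV)
E
```

```text
[0.48702641 0.19761928 0.17342781] [2.22322753e+00 2.21930825e+00 3.19272162e-04] [ 0.06892618 -0.68336832  0.15968436]
[0.48706145 0.19780813 0.17357568] [2.22279274e+00 2.21948436e+00 7.87885460e-04] [ 0.79228234 -1.19702669 -0.54890743]
```

View pics/g2.png

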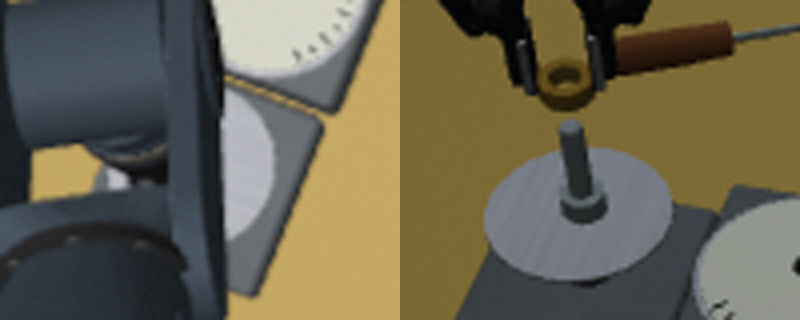

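The side view shows the ring at crop (566,84), full-image (241.5,151), with the post top at crop (570,126), full-image (242.5,161.5). The driver lies behind and clear of it. Now I'll measure their relative position using depth and colour.

```bash
cat >> h.py <<'E'
def pts(n,d,mask):
    m=bot.camera_model(n);R=np.array(m["R"]);t=np.array(m["t"]);v,u=np.nonzero(mask);z=d[v,u]
    c=np.linalg.inv(m["K"])@np.vstack([u,v,np.ones_like(u)])*z
    return (R.T@(c-t[:,None])).T
def heldring(p,d,X):
    u,v=proj("side",X).round().astype(int);h=cv2.cvtColor(p,cv2.COLOR_RGB2HSV)
    w=pts("side",d,np.ones(d.shape,bool)).reshape(480,640,3)
    m=((np.abs(w-X)<[.03,.03,.022]).all(2)&(h[...,1]>90)&(d>0)).astype(np.uint8)
    k=np.zeros_like(m);k[v-25:v+25,u-25:u+25]=1;m*=k
    c=max(cv2.findContours(m,0,1)[0],key=cv2.contourArea);f=np.zeros_like(m);cv2.drawContours(f,[c],-1,1,-1)
    M=cv2.moments(f,True);return (M["m10"]/M["m00"],M["m01"]/M["m00"]),cv2.boundingRect(c),M["m00"],w,m
E
python3 - <<'E'
from h import *
S=np.load("pics/side2.npz");p,d=S["p"],S["d"];X=np.array([.487,.1977,.1734])
c,bb,a,w,m=heldring(p,d,X);print(c,bb,a,"TCP proj",proj("side",X))
for z in(.168,.170,.172,.174,.176,.178):print(z,cast("side",c,z).round(4))
q=w[m>0];print("z pct",np.percentile(q,[2,50,98],axis=0).round(4))
# post by depth
k=(np.abs(w-[.486,.198,.125])<[.02,.02,.027]).all(2)&(d>0)&(m==0);k&=cv2.cvtColor(p,cv2.COLOR_RGB2HSV)[...,1]<85
v,u=np.nonzero(k)
for r in range(v.min(),v.max()+1):
    x=u[v==r]
    if len(x): print(r,x.min(),x.max(),w[r,x,2].max().round(4),w[r,x].mean(0).round(4))
print((d[150:180,243]*1000).round(0))
E
```

```text
(240.95180722891567, 150.85542168674698) (234, 145, 15, 13) 166.0 TCP proj [240.6016369  150.69030476]
0.168 [0.4871 0.2035 0.168 ]
0.17 [0.4873 0.2011 0.17  ]
0.172 [0.4876 0.1987 0.172 ]
0.174 [0.4878 0.1964 0.174 ]
0.176 [0.4881 0.194  0.176 ]
0.178 [0.4883 0.1916 0.178 ]
z pct [[0.4624 0.1792 0.1685]
 [0.4882 0.1908 0.1789]
 [0.5139 0.2085 0.1932]]
160 241 244 0.1421 [0.487  0.204  0.1412]
161 240 245 0.1434 [0.4871 0.1996 0.1422]
162 240 245 0.1434 [0.487  0.1969 0.1417]
163 240 245 0.1423 [0.4869 0.1944 0.1411]
164 240 245 0.1414 [0.4865 0.1941 0.1384]
165 240 245 0.1362 [0.486  0.195  0.1347]
166 240 245 0.1331 [0.4856 0.1951 0.1317]
167 240 246 0.1319 [0.4864 0.1949 0.1288]
168 241 246 0.1278 [0.487  0.1955 0.1251]
169 241 246 0.1244 [0.4866 0.1956 0.1221]
170 241 246 0.1229 [0.4864 0.1943 0.1203]
171 241 246 0.119 [0.486  0.1947 0.117 ]
172 241 247 0.1155 [0.4866 0.1953 0.1133]
173 242 247 0.113 [0.4874 0.1947 0.1107]
174 242 247 0.1115 [0.4871 0.194  0.1083]
175 242 247 0.1065 [0.4866 0.1954 0.1039]
176 242 247 0.1049 [0.4864 0.1935 0.1027]
177 243 246 0.0989 [0.4859 0.1946 0.0985]
[1032. 1011. 1012. 1009. 1013. 1009. 1013. 1017. 1264. 1261. 1052. 1047.
 1048. 1044. 1046. 1049. 1052. 1056. 1057. 1058. 1063. 1062. 1065. 1067.
 1074. 1073. 1073. 1079. 1082. 1085.]
```

In the tool's units: 0.029 m is 0.0363, -0.001 m is -0.0013.

```bash
cat >> h.py <<'E'
def needle(p,n="side"):
    """azimuths (deg, world) of dark strokes: needle (thin, r 34-40 mm) and mark"""
    x0,y0,x1,y1={"side":(265,172,335,228),"top":(232,212,300,275)}[n]
    h=cv2.cvtColor(p,cv2.COLOR_RGB2HSV)[y0:y1,x0:x1];m=((h[...,2]>(120 if n=="side" else 170))&(h[...,1]<70)).astype(np.uint8)
    c=max(cv2.findContours(m,0,1)[0],key=cv2.contourArea);e=cv2.fitEllipse(cv2.convexHull(c))
    D=cast(n,(e[0][0]+x0,e[0][1]+y0),.055);g=cv2.cvtColor(p,cv2.COLOR_RGB2GRAY).astype(np.float32)
    th=np.arange(-40,100,.5);v=0
    for r in(.020,.024,.028,.032,.035):
        uv=np.array([proj(n,D+[r*np.cos(t),r*np.sin(t),.002]) for t in np.radians(th)]).astype(np.float32)
        v=v+cv2.remap(g,uv[:,:1],uv[:,1:],cv2.INTER_CUBIC)[:,0]/5
    from scipy.signal import find_peaks
    k,pr=find_peaks(-v,prominence=8);return D.round(4),[(float(th[i]),round(float(x))) for i,x in zip(k,pr["prominences"])]
E
```

Emit:
jog_arm(
  increments=[
    {"sx": 0.0006,"sy": -0.0013,"sz": 0.0125,"jaw": 0.2},
    {"sx": 0.0006,"sy": -0.0013,"sz": 0.0225,"jaw": 0.2},
    {"sx": 0.0006,"sy": -0.0013,"sz": 0.0275,"jaw": 0.2},
    {"sx": 0.0006,"sy": -0.0013,"sz": 0.0313,"jaw": 0.2},
    {"sx": 0.0006,"sy": -0.0013,"sz": 0.0338,"jaw": 0.2},
    {"sx": 0.0006,"sy": -0.0013,"sz": 0.0363,"jaw": 0.2},
    {"sx": 0.0006,"sy": -0.0013,"sz": 0.0363,"jaw": 0.2},
    {"sx": 0.0006,"sy": -0.0013,"sz": 0.0363,"jaw": 0.2},
  ],
)

```text
time: 5.4
eef_pos: [0.4857, 0.1992, 0.1444]
orientation: [2.221, 2.221, 0.0]
ft_force: [-0.5, 0.5, -0.4]
finger_gap: 0.344
grasp_force: 30.1
```

```bash
python3 - <<'E'
from h import *
for i in(0,2):print(needle(np.load(f"pics/side{i}.npz")["p"]))
p,d=bot.camera("side");np.savez("pics/side3.npz",p=p,d=d);print(needle(p));print(panc("side",p))
for i in(0,2):print(panc("side",np.load(f"pics/side{i}.npz")["p"]))
cv2.imwrite("pics/g3.png",cv2.resize(p[130:230,200:340],None,fx=5,fy=5,interpolation=cv2.INTER_CUBIC)[:,:,::-1])
E
```

```text
(array([0.6096, 0.1523, 0.055 ]), [(44.0, 106), (74.0, 110)])
(array([0.6096, 0.1523, 0.055 ]), [(44.0, 107), (74.0, 110)])
(array([0.6096, 0.1523, 0.055 ]), [(44.0, 107), (64.5, 104)])
((244.1923599243164, 183.32403182983398), (32.21403121948242, 46.5399169921875))
((244.01013374328613, 182.8402214050293), (32.0556755065918, 46.67189407348633))
((244.02781677246094, 182.84403800964355), (32.06283187866211, 46.71605682373047))
```

View pics/g3.png

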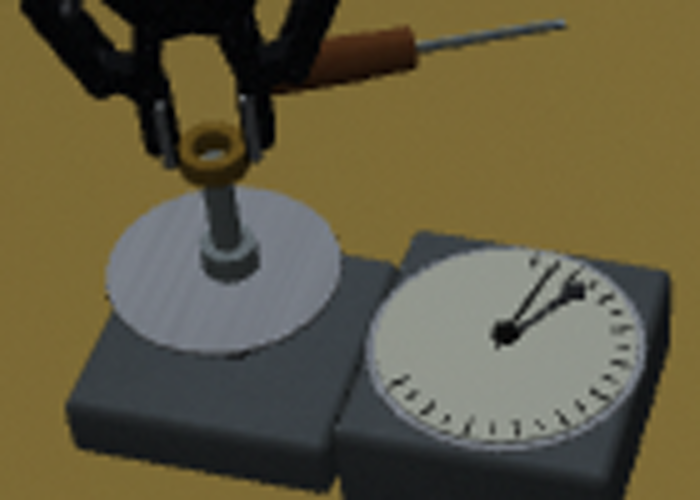

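The needle moved 9.5°, which means the pan sank 1.2 mm, so the ring is catching on the post's rim. A greyish patch, the post top, shows inside the bore near full-image (242.5,160). I'll look at it numerically.

```bash
python3 - <<'E'
from h import *
S=np.load("pics/side3.npz");p,d=S["p"],S["d"];h=cv2.cvtColor(p,cv2.COLOR_RGB2HSV)
print("S");print(h[152:172,232:254,1]);print("V");print(h[152:172,232:254,2]);print((d[152:172,234:252]*1000).astype(int))
X=np.array([.4857,.1990,.1444]);c,bb,a,w,m=heldring(p,d,X);print(c,bb,a,proj("side",X))
E
```

```text
S
[[ 26   0 128 146 144 145 144 146 144 142 146 144 146 146 144 143  23  13
   13  32  51  64]
 [ 20  59 102 144 145 146 145 145 145 144 143 144 146 145 146 144  55  20
   20  59  51 109]
 [ 26  13   0 137 144 147 144 145 161 160 161 159 170 153 145 146  89  20
   20  13  77  73]
 [ 13  36  64 137 144 146 161 180 183 183 180 180 184 181 179 164 139  20
   20  33  85  73]
 [ 20   9 109 142 154 170 182 184 186 184 187 183 190 183 180 183 170  13
   20  31  57  85]
 [ 20  20  64  51 183 182 184 183 194 187 193 193 178 185 186 180 177   9
   20  26  64  43]
 [ 14  26  28 161 183 177 191 190 177 201 201 200 196 198 185 182 176  12
   13  21  57  43]
 [ 21  26  13 168 181 181 184 186 193 193 197 201 200 179 184 179 185  43
   21  26  55 113]
 [ 26  20  46 158 183 181 181 191 219  38  16  16 101 175 183 182 183  71
   27  20 106 144]
 [105   7  18 106 181 181 183 183  77  29  29  74 130 177 182 184 187 162
   20  26 105 142]
 [107   7  20  85 185 188 184 182 176 173 169 175 175 181 188 185 182 200
  114 113 143 144]
 [133  75  71 132 180 190 185 183 185 188 183 187 186 180 195 179 182 165
 
[... 3920 characters left out ...]
35 1036 1041
  1251 1251 1248 1244]
 [1245 1244 1245 1248 1041 1034 1037 1033 1036 1038 1036 1035 1040 1245
  1246 1245 1246 1245]
 [1241 1242 1244 1240 1242 1241 1060 1038 1037 1037 1055 1056 1062 1132
  1136 1131 1242 1245]
 [1238 1239 1240 1241 1130 1132 1129 1055 1057 1055 1057 1060 1064 1127
  1133 1130 1128 1129]
 [1231 1130 1132 1125 1130 1127 1129 1058 1059 1060 1059 1065 1064 1125
  1128 1124 1127 1128]
 [1124 1125 1128 1125 1125 1125 1126 1064 1059 1058 1062 1067 1066 1125
  1128 1127 1124 1126]
 [1127 1126 1123 1118 1123 1122 1121 1066 1067 1063 1065 1064 1067 1125
  1122 1120 1124 1122]]
(241.85802469135803, 160.38888888888889) (235, 154, 15, 14) 162.0 [241.75346144 160.49030855]
```

```bash
python3 - <<'E'
from h import *
S=np.load("pics/side3.npz");p,d=S["p"],S["d"]
w=pts("side",d,np.ones(d.shape,bool)).reshape(480,640,3)
f=lambda r,c0,c1:w[r,c0:c1].mean(0).round(4)
print("ring wall");[print(r,f(r,240,244)) for r in(163,164,165,166)]
print("post wall");[print(r,f(r,242,245)) for r in range(168,176)]
print("rim back",f(155,240,244),"rim front",f(161,243,246),f(162,240,244),"left",f(157,236,238),f(158,236,238),f(159,236,238),"right",w[157,246:248].round(4),w[158,246:248].mean(0).round(4))
print("bore gray",w[160,241:244].round(4),w[161,240:243].round(4))
S2=np.load("pics/side2.npz")["d"];w2=pts("side",S2,np.ones(d.shape,bool)).reshape(480,640,3)
print("pan plane before", np.median(w2[190:195,235:250].reshape(-1,3),0), "now",np.median(w[190:195,235:250].reshape(-1,3),0))
E
```

```text
ring wall
163 [0.4858 0.1834 0.151 ]
164 [0.4855 0.1832 0.1484]
165 [0.485  0.1844 0.1444]
166 [0.4848 0.1821 0.1436]
post wall
168 [0.4861 0.194  0.1266]
169 [0.4856 0.1945 0.1232]
170 [0.4854 0.1929 0.1217]
171 [0.4848 0.1952 0.1166]
172 [0.4846 0.1931 0.1156]
173 [0.4841 0.1945 0.1112]
174 [0.4838 0.1935 0.1091]
175 [0.4833 0.1949 0.1048]
rim back [0.4863 0.2076 0.1527] rim front [0.491  0.1921 0.1485] [0.4859 0.1864 0.1512] left [0.4751 0.2039 0.1513] [0.4752 0.2002 0.1517] [0.4749 0.1993 0.1495] right [[0.4959 0.2026 0.1503]
 [0.498  0.2028 0.1499]] [0.497  0.1983 0.1511]
bore gray [[0.4837 0.2039 0.1417]
 [0.4857 0.2059 0.1397]
 [0.488  0.2052 0.1401]] [[0.4811 0.2048 0.1382]
 [0.4834 0.2033 0.1393]
 [0.4857 0.2025 0.1398]]
pan plane before [0.47729254 0.167184   0.07812508] now [0.47685707 0.16930135 0.076604  ]
```

Front walls of ring and post differ by 10.7 mm, where concentric would give 9 mm, so the ring sits about 1.7 mm toward -y. Lift a little, shift, and feel again.

In the tool's units: 0.004 m is 0.005, 0.0017 m is 0.0021.

Emit:
jog_arm(
  increments=[
    {"sz": -0.0038,"jaw": 0.2},
    {"sx": 0.0021,"sy": 0.0004,"sz": -0.0038,"jaw": 0.2},
    {"sx": 0.0021,"sy": 0.0004,"sz": -0.0038,"jaw": 0.2},
    {"sx": 0.0021,"sy": 0.0004,"jaw": 0.2},
    {"sx": 0.0021,"sy": 0.0004,"sz": 0.0025,"jaw": 0.2},
    {"sx": 0.0021,"sy": 0.0004,"sz": 0.005,"jaw": 0.2},
    {"sx": 0.0021,"sy": 0.0004,"sz": 0.005,"jaw": 0.2},
    {"sx": 0.0021,"sy": 0.0004,"sz": 0.005,"jaw": 0.2},
  ],
)

```text
time: 6.25
eef_pos: [0.4858, 0.2008, 0.1401]
orientation: [-2.221, -2.221, 0.0]
ft_force: [0.1, -0.7, -1.2]
finger_gap: 0.348
grasp_force: 30.1
```

```bash
python3 - <<'E'
from h import *
p,d=bot.camera("side");np.savez("pics/side4.npz",p=p,d=d);print(needle(p));print(bot.state()["eef_pos"],bot.state()["ft_force"])
w=pts("side",d,np.ones(d.shape,bool)).reshape(480,640,3)
X=np.array(bot.state()["eef_pos"]);c,bb,a,_,m=heldring(p,d,X);print(c,bb,a,proj("side",X))
h=cv2.cvtColor(p,cv2.COLOR_RGB2HSV);print(h[156:172,236:252,1])
E
```

```text
(array([0.6096, 0.1523, 0.055 ]), [(44.0, 106), (74.0, 110)])
[0.48589158 0.200782   0.14024085] [ 0.29603842 -0.01926521 -0.79098011]
(242.45569620253164, 161.39240506329114) (235, 155, 15, 14) 158.0 [242.07526587 161.36016336]
[[145 144 160 170 181 183 181 182 181 180 181 161 136   9  20  18]
 [148 159 183 185 183 185 186 189 184 183 182 181 165  22  20  21]
 [173 181 187 188 184 183 205 193 188 174 183 183 175  12  20  26]
 [187 183 182 183 183 185 105 107 177 185 193 182 183  94  20  26]
 [188 183 183 198  40  31  34  34  13 107 194 182 181 146  14  20]
 [182 181 183 132  32  35  33  37  29  73 179 184 183 191  28  19]
 [187 182 183 181 128  29  23  71  82 177 179 183 185 161  26  26]
 [191 185 187 185 178 167 170 175 181 179 185 178 184 173 125 113]
 [181 196 183 190 187 185 187 185 188 187 196 193 203 193 146 144]
 [159 194 191 188 194 190 188 194 196 188 193 186 195 155 145 146]
 [147 159 184 185 185 191 191 183 193 191 204 191  99 145 146 145]
 [144 145 159 182 185 196 195 186 186 193 146  30  26  23  24  20]
 [ 70  16  24  26   7  78  85  95  83  20  15  26  27  27  25  27]
 [ 24  29  27  27  26  27  24  24  25  25  40  27  26  27  25  27]
 [ 27  27  27  27  27  29  23  24  30  25  21  26  27  25  25  27]
 [ 27  27  25  26  26  30  29  24  30  31  26  28  27  27  27  25]]
```

The needle is back at zero and the post shows through the bore at (241,161), so the ring is threaded. Lower it.

The rows are not in the units I measure in: shifts go in shares of 0.8 m and turns go in shares of 2 rad. I convert before sending: 0.037 m is 0.0463, 0.035 m is 0.0438.

Emit:
jog_arm(
  increments=[
    {"sz": 0.0075,"jaw": 0.2},
    {"sz": 0.0175,"jaw": 0.2},
    {"sz": 0.0275,"jaw": 0.2},
    {"sz": 0.0375,"jaw": 0.2},
    {"sz": 0.0438,"jaw": 0.2},
    {"sz": 0.0463,"jaw": 0.2},
    {"sz": 0.0463,"jaw": 0.2},
  ],
)

```text
time: 7.0
eef_pos: [0.4857, 0.2008, 0.1029]
orientation: [-2.221, -2.221, 0.001]
ft_force: [-0.1, 0.1, -0.2]
finger_gap: 0.341
grasp_force: 30.1
```

```bash
cat > look.py <<'E'
from h import *
import sys
p,d=bot.camera("side");np.savez(f"pics/side_{sys.argv[1]}.npz",p=p,d=d);D,k=needle(p);s=bot.state();print(k,"needle rad",[round(np.radians(74-a),3) for a,_ in k],np.round(s["eef_pos"],4),np.round(s["ft_force"],1),s["finger_gap"])
E
python3 look.py 5
```

```text
[(44.0, 107), (74.0, 110)] needle rad [np.float64(0.524), np.float64(0.0)] [0.4859 0.2008 0.1032] [-0.5 -0.6 -0.6] 0.3447238996132587
```

In the tool's units: 0.006 m is 0.0075, 0.004 m is 0.005.

Emit:
jog_arm(
  increments=[
    {"sz": 0.0025,"jaw": 0.2},
    {"sz": 0.005,"jaw": 0.2},
    {"sz": 0.0075,"jaw": 0.2},
    {"sz": 0.0075,"jaw": 0.2},
    {"sz": 0.0075,"jaw": 0.2},
  ],
)

```text
time: 7.55
eef_pos: [0.4859, 0.2008, 0.0973]
orientation: [-2.222, -2.221, -0.0]
ft_force: [-0.0, 0.7, -1.0]
finger_gap: 0.344
grasp_force: 30.1
```

```bash
python3 look.py 6
```

```text
[(44.0, 107), (74.5, 112)] needle rad [np.float64(0.524), np.float64(-0.009)] [0.4859 0.2008 0.0973] [-0.6 -0.  -0.7] 0.34528063115104385
```

In the tool's units: 0.004 m is 0.005, 0.002 m is 0.0025.

Emit:
jog_arm(
  increments=[
    {"sz": 0.0025,"jaw": 0.2},
    {"sz": 0.005,"jaw": 0.2},
    {"sz": 0.005,"jaw": 0.2},
    {"sz": 0.005,"jaw": 0.2},
  ],
)

```text
time: 8.0
eef_pos: [0.486, 0.2008, 0.0933]
orientation: [2.221, 2.221, 0.0]
ft_force: [0.1, 0.2, 0.0]
finger_gap: 0.346
grasp_force: 30.2
```

```bash
python3 look.py 7
```

```text
[(48.0, 130)] needle rad [np.float64(0.454)] [0.486  0.2008 0.0934] [-0.3 -0.2  0.6] 0.3437219041772802
```

The needle now overlaps the mark, at about one ring's weight. Release and retreat straight up.

Emit:
jog_arm(
  increments=[
    {"jaw": 0.4},
    {"jaw": 0.5},
    {"jaw": 0.55},
    {"jaw": 0.55},
    {"jaw": 0.55},
  ],
)

```text
time: 8.55
eef_pos: [0.4858, 0.2008, 0.0933]
orientation: [-2.221, -2.221, 0.0]
ft_force: [0.4, -0.2, 0.1]
finger_gap: 0.548
grasp_force: 0.0
```

```bash
python3 look.py 8
```

```text
[(43.5, 49), (55.5, 107)] needle rad [np.float64(0.532), np.float64(0.323)] [0.4859 0.2008 0.0933] [ 0.4 -0.3  0. ] 0.550073018806001
```

Emit:
jog_arm(
  increments=[
    {"sz": -0.025,"jaw": 0.55},
    {"sz": -0.075,"jaw": 0.55},
    {"sz": -0.125,"jaw": 0.55},
    {"sz": -0.15,"jaw": 0.55},
    {"sz": -0.15,"jaw": 0.55},
  ],
)

```text
time: 9.1
eef_pos: [0.4881, 0.2013, 0.2166]
orientation: [2.218, 2.218, 0.01]
ft_force: [0.6, 0.6, 0.2]
finger_gap: 0.547
grasp_force: 0.0
```

```bash
python3 look.py 9; python3 - <<'E'
from h import *
p=np.load("pics/side_9.npz")["p"]
cv2.imwrite("pics/g4.png",cv2.resize(p[130:230,200:340],None,fx=5,fy=5,interpolation=cv2.INTER_CUBIC)[:,:,::-1])
E
```

```text
[(43.5, 47), (55.5, 106)] needle rad [np.float64(0.532), np.float64(0.323)] [0.4866 0.201  0.2146] [-0.1  0.5 -0.3] 0.5491379540674447
```

View pics/g4.png

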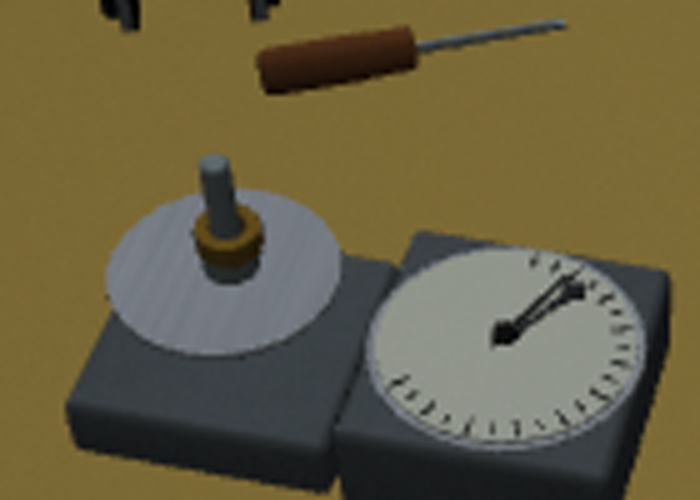

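The ring sits flat on the foot, at crop (228,235), and the needle is just short of the arrow. I'll refine the reading from the top view and check the ring's height.

```bash
python3 - <<'E'
from h import *
p,d=bot.camera("top");np.savez("pics/top9.npz",p=p,d=d)
print(needle(np.load("pics/top0.npz")["p"],"top"),needle(p,"top"))
g=cv2.cvtColor(p,cv2.COLOR_RGB2GRAY).astype(np.float32)
def prof(n,p,D,r):
    g=cv2.cvtColor(p,cv2.COLOR_RGB2GRAY).astype(np.float32);th=np.arange(30,82,2.)
    uv=np.array([proj(n,np.array(D)+[r*np.cos(t),r*np.sin(t),.002]) for t in np.radians(th)]).astype(np.float32)
    return cv2.remap(g,uv[:,:1],uv[:,1:],cv2.INTER_CUBIC)[:,0].astype(int)
s0=np.load("pics/side0.npz")["p"];s9=np.load("pics/side_9.npz")["p"]
for r in(.02,.03,.04):
    print(r);print(prof("side",s0,(.6096,.1523,.055),r));print(prof("side",s9,(.6096,.1523,.055),r))
d=np.load("pics/side_9.npz")["d"];w=pts("side",d,np.ones(d.shape,bool)).reshape(480,640,3);d2=np.load("pics/side0.npz")["d"];w2=pts("side",d2,np.ones(d.shape,bool)).reshape(480,640,3)
a=w2[186:195,230:260,2];b=w[186:195,230:260,2];print("pan z",np.median(a),np.median(b),a.mean(),b.mean())
E
```

```text
(array([0.6092, 0.1536, 0.055 ]), [(38.0, 96), (68.5, 82)]) (array([0.6096, 0.1523, 0.055 ]), [(45.5, 115)])
0.02
[145 144 140 129 111  86  65  55  56  70  91 112 135 151 157 156 152 150
 148 137 112  76  41  30  52  89]
[145 144 140 129 111  87  67  59  59  65  70  69  63  51  38  34  45  64
  86 108 129 140 147 150 153 152]
0.03
[145 145 143 130 103  75  60  60  77 104 134 149 150 148 146 146 146 146
 145 145 124  80  47  68 119 152]
[146 146 144 131 104  76  60  61  81 106 109  80  43  33  63 111 142 149
 151 148 146 146 146 146 146 146]
0.04
[146 150 149 120  65  28  24  49  89 137 150 146 145 145 145 145 146 146
 145 147 132  61  39 107 152 146]
[146 150 149 120  65  28  25  50  93 135 114  59  52 106 145 151 146 145
 145 145 145 145 146 146 147 146]
pan z 0.07813216498620762 0.07522972247402282 0.08106189379100476 0.08105621612524191
```

At radius 40 mm the needle shows about 0.36–0.43, and the pan sank 2.9 mm (about 0.395 rad), which is one full ring. The mark is at about 0.54–0.59, not reached, so fetch a second ring, D.

In the tool's units: -0.3628 m is -0.4535, 0.196 m is 0.245.

Emit:
jog_arm(
  increments=[
    {"sx": -0.0625,"sy": 0.0188,"jaw": 0.65},
    {"sx": -0.125,"sy": 0.0375,"jaw": 0.65},
    {"sx": -0.1813,"sy": 0.0563,"jaw": 0.65},
    {"sx": -0.2375,"sy": 0.075,"jaw": 0.65},
    {"sx": -0.2938,"sy": 0.0938,"jaw": 0.65},
    {"sx": -0.35,"sy": 0.1125,"jaw": 0.65},
    {"sx": -0.4063,"sy": 0.125,"jaw": 0.65},
    {"sx": -0.4438,"sy": 0.1378,"jaw": 0.65},
    {"sx": -0.4535,"sy": 0.1378,"sz": 0.0375,"jaw": 0.65},
    {"sx": -0.4535,"sy": 0.1378,"sz": 0.1,"jaw": 0.65},
    {"sx": -0.4535,"sy": 0.1378,"sz": 0.1625,"jaw": 0.65},
    {"sx": -0.4535,"sy": 0.1378,"sz": 0.2125,"jaw": 0.65},
    {"sx": -0.4535,"sy": 0.1378,"sz": 0.235,"jaw": 0.65},
    {"sx": -0.4535,"sy": 0.1378,"sz": 0.245,"jaw": 0.65},
    {"sx": -0.4535,"sy": 0.1378,"sz": 0.245,"jaw": 0.65},
  ],
  force=30,
)

```text
time: 10.7
eef_pos: [0.5944, -0.1613, 0.0149]
orientation: [-2.218, -2.218, 0.003]
ft_force: [1.0, 0.6, -0.2]
finger_gap: 0.652
grasp_force: 0.0
```

Emit:
jog_arm(
  increments=[
    {"jaw": 0.2},
    {"jaw": 0.2},
    {"jaw": 0.2},
    {"jaw": 0.2},
    {"jaw": 0.2},
    {"jaw": 0.2},
  ],
)

```text
time: 11.3
eef_pos: [0.597, -0.1624, 0.0187]
orientation: [2.22, 2.22, 0.001]
ft_force: [-0.0, 0.7, 5.0]
finger_gap: 0.342
grasp_force: 30.3
```

Emit:
jog_arm(
  increments=[
    {"sz": -0.025,"jaw": 0.2},
    {"sz": -0.075,"jaw": 0.2},
    {"sz": -0.1375,"jaw": 0.2},
    {"sz": -0.2,"jaw": 0.2},
    {"sz": -0.225,"jaw": 0.2},
    {"sz": -0.225,"jaw": 0.2},
  ],
)

```text
time: 11.9
eef_pos: [0.5982, -0.1629, 0.2016]
orientation: [2.215, 2.216, 0.005]
ft_force: [0.5, -0.2, -1.3]
finger_gap: 0.342
grasp_force: 29.9
```

In the tool's units: 0.3628 m is 0.4535, -0.1102 m is -0.1378.

Emit:
jog_arm(
  increments=[
    {"sx": 0.05,"sy": -0.015,"jaw": 0.2},
    {"sx": 0.1063,"sy": -0.0325,"jaw": 0.2},
    {"sx": 0.1625,"sy": -0.05,"jaw": 0.2},
    {"sx": 0.2188,"sy": -0.0675,"jaw": 0.2},
    {"sx": 0.275,"sy": -0.085,"jaw": 0.2},
    {"sx": 0.3313,"sy": -0.1025,"jaw": 0.2},
    {"sx": 0.3875,"sy": -0.1188,"jaw": 0.2},
    {"sx": 0.425,"sy": -0.1313,"jaw": 0.2},
    {"sx": 0.4469,"sy": -0.1378,"jaw": 0.2},
    {"sx": 0.4535,"sy": -0.1378,"sz": 0.0125,"jaw": 0.2},
    {"sx": 0.4535,"sy": -0.1378,"sz": 0.03,"jaw": 0.2},
    {"sx": 0.4535,"sy": -0.1378,"sz": 0.03,"jaw": 0.2},
    {"sx": 0.4535,"sy": -0.1378,"sz": 0.03,"jaw": 0.2},
  ],
)

```text
time: 13.2
eef_pos: [0.4854, 0.1999, 0.172]
orientation: [-2.221, -2.219, 0.004]
ft_force: [-0.1, -0.1, -1.5]
finger_gap: 0.341
grasp_force: 29.9
```

```bash
python3 look.py 10; python3 - <<'E'
from h import *
S=np.load("pics/side_10.npz");p,d=S["p"],S["d"];X=np.array(bot.state()["eef_pos"])
c,bb,a,w,m=heldring(p,d,X);print("now",c,bb,a,proj("side",X),X)
S=np.load("pics/side2.npz");p,d=S["p"],S["d"];X=np.array([.487,.1977,.1735]);c,bb,a,w,m=heldring(p,d,X);print("B",c,bb,a,proj("side",X))
S=np.load("pics/side4.npz");p,d=S["p"],S["d"];X=np.array([.4859,.2008,.1402]);c,bb,a,w,m=heldring(p,d,X);print("B threaded",c,bb,a,proj("side",X))
E
```

```text
[(43.5, 47), (55.5, 107)] needle rad [np.float64(0.532), np.float64(0.323)] [0.486  0.2    0.1726] [-0.1  0.5  0.5] 0.3440510445849162
now (240.43975903614458, 151.2289156626506) (233, 145, 18, 13) 166.0 [240.15431014 150.30738683] [0.48595839 0.199989   0.1726148 ]
B (240.95180722891567, 150.85542168674698) (234, 145, 15, 13) 166.0 [240.59546515 150.65450759]
B threaded (242.45569620253164, 161.39240506329114) (235, 155, 15, 14) 158.0 [242.08136323 161.36828801]
```

In the tool's units: 0.034 m is 0.0425, 0.032 m is 0.04.

Emit:
jog_arm(
  increments=[
    {"sz": 0.01,"jaw": 0.2},
    {"sz": 0.02,"jaw": 0.2},
    {"sz": 0.0275,"jaw": 0.2},
    {"sz": 0.0325,"jaw": 0.2},
    {"sz": 0.0363,"jaw": 0.2},
    {"sz": 0.04,"jaw": 0.2},
    {"sz": 0.0425,"jaw": 0.2},
    {"sz": 0.0425,"jaw": 0.2},
    {"sz": 0.0425,"jaw": 0.2},
  ],
)

```text
time: 14.15
eef_pos: [0.486, 0.2009, 0.1394]
orientation: [2.221, 2.221, 0.0]
ft_force: [-0.6, 0.2, -0.7]
finger_gap: 0.343
grasp_force: 29.9
```

```bash
python3 look.py 11; python3 - <<'E'
from h import *
S=np.load("pics/side_11.npz");p,d=S["p"],S["d"];X=np.array(bot.state()["eef_pos"])
c,bb,a,w,m=heldring(p,d,X);print("now",c,bb,a,proj("side",X),X)
h=cv2.cvtColor(p,cv2.COLOR_RGB2HSV);print(h[155:172,234:252,1])
E
```

```text
[(43.5, 48), (55.5, 107)] needle rad [np.float64(0.532), np.float64(0.323)] [0.486  0.2009 0.1395] [ 0.8 -0.1 -0.9] 0.34282993809084555
now (242.70063694267515, 162.22292993630575) (235, 156, 18, 13) 157.0 [242.18504277 161.58812666] [0.48603782 0.20085446 0.13949064]
[[ 51 128 144 146 144 146 146 144 144 144 147 144 145 145 138   9  13  23]
 [ 64   0 145 147 144 145 161 162 171 172 172 172 155 146 134  12  20  18]
 [ 39 128 143 146 161 180 181 179 182 185 184 182 179 171 171  12  14  21]
 [ 12  64 137 160 180 180 183 191 187 188 187 183 184 183 182  43  20  20]
 [ 24  85 164 181 183 189 182 191 201 185 180 190 188 184 184  85  21  20]
 [ 18 102 176 181 185 200 189 181 112 107 190 204 190 186 182 155  14  19]
 [ 21  43 179 181 186 201  46  33  30  32  32  51 173 184 183 168  20  20]
 [ 20  18 185 183 183 141  26  35  35  35  31  82 178 183 184 173  18  13]
 [ 20  13 162 182 183 182 123  76  71  75 118 176 181 185 184 161  51 107]
 [  7  83 185 183 186 183 179 178 177 174 178 184 188 205 186 188 159 145]
 [144 145 154 188 196 184 188 186 189 189 187 183 182 207 191 188 150 145]
 [144 144 144 172 191 194 194 188 193 185 190 191 179 181 184 157 148 144]
 [144 144 145 154 187 187 196 185 190 181 186 193 198 188 103 104 143 145]
 [145 144 146 142 152 100 172 190 188 193 191 193 102   6  24  21  22  20]
 [146 146  72  20  24  26  26  24  21  28  29  19  21  26  27  28  27  29]
 [ 67  20  22  25  27  24  25  26  24  19  25  24  27  23  28  29  27  27]
 [ 24  26  27  27  25  27  28  26  23  28  24  30  32 117 154 115  24  27]]
```

The needle has not moved and the bore is full of post top (about (242,161)), so the second ring is threaded. Lower it.

In the tool's units: 0.031 m is 0.0388, 0.029 m is 0.0363.

Emit:
jog_arm(
  increments=[
    {"sz": 0.0088,"jaw": 0.2},
    {"sz": 0.0175,"jaw": 0.2},
    {"sz": 0.0263,"jaw": 0.2},
    {"sz": 0.0325,"jaw": 0.2},
    {"sz": 0.0363,"jaw": 0.2},
    {"sz": 0.0388,"jaw": 0.2},
    {"sz": 0.0388,"jaw": 0.2},
  ],
)

```text
time: 14.9
eef_pos: [0.4858, 0.2008, 0.108]
orientation: [-2.221, -2.221, 0.001]
ft_force: [0.3, 0.5, -0.6]
finger_gap: 0.341
grasp_force: 29.9
```

```bash
python3 look.py 12
```

```text
[(43.5, 105), (54.0, 25)] needle rad [np.float64(0.532), np.float64(0.349)] [0.4859 0.2008 0.1082] [ 0.7 -0.1 -1.4] 0.3435472662638389
```

Emit:
jog_arm(
  increments=[
    {"sz": 0.0025,"jaw": 0.2},
    {"sz": 0.0038,"jaw": 0.2},
    {"sz": 0.0038,"jaw": 0.2},
    {"sz": 0.0038,"jaw": 0.2},
  ],
)

```text
time: 15.35
eef_pos: [0.4861, 0.2008, 0.1054]
orientation: [2.221, 2.221, 0.001]
ft_force: [0.5, 0.5, -0.5]
finger_gap: 0.34
grasp_force: 29.9
```

```bash
python3 look.py 13
```

```text
[(42.5, 123)] needle rad [np.float64(0.55)] [0.4861 0.2008 0.1055] [ 0.7  1.  -0.6] 0.3415609409770945
```

In the tool's units: 0.001 m is 0.0013.

Emit:
jog_arm(
  increments=[
    {"sz": 0.0013,"jaw": 0.2},
    {"sz": 0.0013,"jaw": 0.2},
    {"sz": 0.0013,"jaw": 0.2},
  ],
)

```text
time: 15.7
eef_pos: [0.486, 0.2008, 0.1043]
orientation: [2.221, 2.221, 0.0]
ft_force: [0.7, -0.3, -0.6]
finger_gap: 0.345
grasp_force: 29.9
```

```bash
python3 look.py 14
```

```text
[(42.5, 116)] needle rad [np.float64(0.55)] [0.486  0.2008 0.1044] [0.8 0.  0.5] 0.34437581564370695
```

Emit:
jog_arm(
  increments=[
    {"jaw": 0.4},
    {"jaw": 0.5},
    {"jaw": 0.55},
    {"jaw": 0.55},
    {"jaw": 0.55},
  ],
)

```text
time: 16.25
eef_pos: [0.4859, 0.2008, 0.1043]
orientation: [-2.221, -2.221, 0.0]
ft_force: [-0.2, -0.1, 1.1]
finger_gap: 0.551
grasp_force: 0.0
```

Emit:
jog_arm(
  increments=[
    {"sz": -0.025,"jaw": 0.55},
    {"sz": -0.075,"jaw": 0.55},
    {"sz": -0.125,"jaw": 0.55},
    {"sz": -0.15,"jaw": 0.55},
    {"sz": -0.15,"jaw": 0.55},
  ],
)

```text
time: 16.75
eef_pos: [0.4881, 0.2013, 0.2277]
orientation: [2.218, 2.218, 0.01]
ft_force: [-0.1, 0.1, -0.4]
finger_gap: 0.55
grasp_force: 0.0
```

Emit:
jog_arm(
  increments=[
    {"sx": -0.0625,"sz": -0.025,"jaw": 0.55},
    {"sx": -0.125,"sz": -0.025,"jaw": 0.55},
    {"sx": -0.1875,"sz": -0.025,"jaw": 0.55},
    {"sx": -0.225,"sz": -0.025,"jaw": 0.55},
    {"sx": -0.225,"sz": -0.025,"jaw": 0.55},
    {"sx": -0.225,"sz": -0.025,"jaw": 0.55},
    {"sx": -0.225,"sz": -0.025,"jaw": 0.55},
  ],
)

```text
time: 17.45
eef_pos: [0.4852, 0.0218, 0.2435]
orientation: [-2.219, -2.221, 0.001]
ft_force: [-0.1, 0.2, -0.1]
finger_gap: 0.551
grasp_force: 0.0
```

```bash
python3 look.py 15; python3 - <<'E'
from h import *
p=np.load("pics/side_15.npz")["p"];q,d=bot.camera("top");np.savez("pics/top15.npz",p=q,d=d);print(needle(q,"top"))
a=cv2.resize(p[140:230,205:345],(622,400),interpolation=cv2.INTER_CUBIC)
b=cv2.resize(p[290:400,200:350],(260,190));c=cv2.resize(q[215:330,205:300],(178,215));c2=np.zeros((400,178,3),np.uint8);c2[:215]=c
c2[220:220+130]=cv2.resize(p[290:400,200:350],(178,130))
cv2.imwrite("pics/g5.png",np.hstack([a,c2])[:,:,::-1])
for n,i in(("side",p),):
    for u,v,ar in rings(n,i):
        if 140<ar<200: print(u,v,ar,cast(n,(u,v),.018).round(4))
E
```

```text
[(41.5, 132)] needle rad [np.float64(0.567)] [0.4854 0.022  0.2437] [-0.3 -0.7  0.3] 0.5466982544711334
(array([0.6097, 0.1545, 0.055 ]), [(24.5, 37), (37.5, 101)])
295.4083769633508 368.8586387434555 191.0 [ 0.563  -0.2452  0.018 ]
244.36216216216215 359.17297297297296 185.0 [ 0.4684 -0.2149  0.018 ]
```

View pics/g5.png

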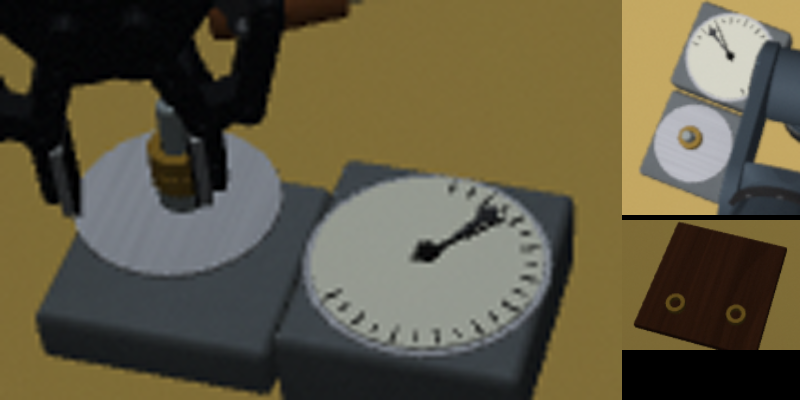

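The top view shows the needle at azimuth 24.5° and the pointer at 37.5°. That puts the needle at about 0.77 rad, roughly 0.23 past the mark. The picture shows two rings stacked flat on the post at crop (172,165) and the two spares unmoved on the board. The gripper is clear, so I'm handing in.

```bash
python3 -c "
from station import bot
print(bot.hand_in())"
```

```text
the job is handed in; nothing more can be done
None
```

I threaded two rings onto the post, taking the needle to about 0.77 rad, past the pointer at about 0.54; the two spare rings stayed where they were on the board, and I handed the job in at about 17.5 s without seeing the verdict.

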